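# Hold the child-safe jar caddy open

### The job

Open the child-safe jar caddy: first squeeze the two tabs of the safety catch on the latch block fully together, then squeeze the two tabs on the gate fully together and, keeping them squeezed, swing the gate past its detent until it stands wide open, close to a right angle. Finish while still holding the squeezed gate tabs with the gate wide open and still, since the gate springs back when let go. Leave the jars, mug, bottle and other things around it standing where they are.

Things in the scene. Friction and masses are not known exactly. Their poses are not given: they have to be found in the camera images.
- caddy: Jar caddy fixed to the worktop: grey tray 160 (x) x 210 (y) x 12 mm, wire sides and back 125 mm high, a wire gate across its front (-x) and, at the -y end of the front, a dark steel latch block 130 mm high reaching to y -207 mm. Origin: centre of the tray's underside, z up. Its place and yaw vary.
- safety_mid (a point): Squeeze point of the safety catch, above the latch block, 158 mm above the worktop, midway between the outer faces of its two steel tabs when fully squeezed; caddy's axes. Tabs: 22 mm (x) x 10 mm (y), 130 to 180 mm above the worktop. Outer faces: fixed tab at y -16 mm; sliding tab (nearer the gate) at y +30 mm with the joint at 0, +16 mm squeezed.
- safety (a joint): Safety catch: travel of its sliding tab towards the fixed tab (caddy -y), 0 to 0.014 m (fully squeezed); starts at 0 to 0.003. About 5 N of friction, no spring: it stays where it is slid. Its bolt in front of the gate's free end locks the gate; clear from about 0.010.
- grip_mid (a point): Squeeze point of the gate, fixed to it, 158 mm up, 126 mm from the hinge axis, midway between the outer faces of the gate's two steel tabs when fully squeezed. Axes turn with the gate (caddy's when shut; +y towards the hinge). Tabs: 22 mm (x) x 10 mm (y), 125-128 to 180 mm up. Outer faces: fixed tab (hinge side) y +16 mm; sliding tab y -28 mm at rest, -16 mm squeezed.
- catch (a joint): Gate catch: travel of the gate's sliding tab towards its fixed tab, 0 to 0.012 m (fully squeezed). A spring pushes it back (3 N at rest, 8 N squeezed) when let go. Its bolt locks the shut gate to the latch block unless squeezed beyond about 0.009.
- gate_hinge (a point): Point on the gate's vertical hinge axis (at the caddy's front left corner, +y), 158 mm above the worktop; its axes turn with the gate.
- gate (a joint): Gate angle, rad: 0 shut, growing as its free end swings out to the front (clockwise from above); stop at 1.5, wide open above 1.2 (1.35 is good). Wire gate 170 mm long, 36 to 125 mm up; its sweep is clear. A spring pulls it shut (1 to 3 N at the tabs); the detent at 0.45 to 0.65 takes about 8 N at the tabs to pass; let go, it swings back.
- jar_tall: Glass jar, 54 mm across, 110 mm high, standing in the caddy; leave alone. Origin: centre of its underside.
- jar_small: Glass jar, 44 mm across, 85 mm high, standing in the caddy; leave alone. Origin: centre of its underside.
- tin: Tin, 52 mm across, 95 mm high, standing in the caddy; leave alone. Origin: centre of its underside.
- mug: White mug, 80 mm across, 90 mm high, to the left of the caddy's front; leave alone. Origin: centre of its underside.
- shaker: Steel shaker, 40 mm across, 74 mm high, in front of the latch block; leave alone. Origin: centre of its underside.
- oil_bottle: Oil bottle, 64 mm across, 230 mm high, to the right of the caddy; leave alone. Origin: centre of its underside.

How it is judged:
By the outcome, as a careful person would: the job done as asked, in the order asked, and still so for the second after the job is handed in, while the arm keeps its last pose, push and grip.
It also fails if it takes over 48 s, if anything falls off the work surface, if the arm or the gripper's body presses on something with over 40 N, if the wrist force passes 120 N, or if a joint passes its speed limit or range.

### The arm

A 6-joint arm with a two-finger parallel gripper is mounted at the origin on the work surface. World frame = base frame: x ahead of the robot, y to its left, z up, the work surface at z = 0. Lengths are in m, angles in degrees, forces in N, time in s.
With the tool pointing down it reaches from about 0.3 to 0.75 m from the base axis. Payload 8.5 kg.
Tool frame: the origin (TCP) lies midway between the tips of the shut fingers; the grasp point (between the pads) lies 19 mm behind it; y points along the fingers, x is the direction in which the jaws open and shut, and the axes are right-handed (so a half turn about y gives the same grasp; the last joint's range is limited). The gripper opens to 85 mm and grips with 20 to 120 N. Pads are 22 mm wide; open, the fingers measure 114 mm over their backs; the gripper's body (76 mm by 85 mm) begins 54 mm behind the grasp point. The pads swing forward as they close: fully open they stand 13 mm farther back than shut.
Start: joints at [62.779, 21.807, 74.336, -0, 83.858, -12.336], TCP at [0.141, 0.532, 0.231] pointing down, gripper open.
Joint ranges: [-178.18, 178.18], [-50.72, 133.34], [12.68, 142.11], [-81.47, 261.47], [9.98, 163.14], [-165.26, 165.26]. Speed limits (degrees/s): [136.94, 136.94, 180, 180, 180, 180].

### API

Orientations are given as a 3x3 rotation matrix whose columns are the frame's x, y, z axes.
In Python, from rig import env gives the robot as it stands.
- The arm moves only by the tool carry_out, never from a script. Its argument "plan" is a list of rows, each a list of 3 entries, a list of its own where there are three numbers: the shift along the tool's x, y, z in m, then the turn, a rotation vector about the tool's x, y, z in degrees, then the finger opening in m, from 0 to 0.0854. In form: [[[dx, dy, dz], [ax, ay, az], jaw], ...]. A call has 1 to 8 rows; each row shifts and turns the commanded pose from where the row before left it, along the tool's axes as they then stand; what a row does not reach is not made up. A row lasts 1/8 s, in which the tool goes at most 62.5 mm and 10.7 degrees, less where a joint would pass 70% of its speed; a pose out of reach is approached as far as the arm can. A call is refused whole if a number of a shift passes 0.0625 or a number of a turn 10.7, either way. A call with a gripper value outside its range is refused whole. The fingers move at their own pace and stop on an object; "force" is the grip in N (left out, the last holds). Time passes only in rows, so rows that do not move let the fingers close. It gives the time, the measured TCP pose, the force and the opening at its end, in the units of the state.
- env.observe(): the state, without advancing time (a new reading comes with each control period).
- env.get_image(name): name is "scene" or "side" or "wrist"; returns a dict with "image" (400x640x3 uint8, red, green, blue), "vfov" (degrees; the focal length in pixels is half the picture's height over the tangent of half this angle, whatever the lens; pixels are square), "cx", "cy" (the principal point, pixels), "rvec" (rotation vector, rad) and "tvec" (3), from world to camera coordinates, as OpenCV has them; the wrist camera has in their place "tool_from_camera" (4x4, takes a point from camera to tool coordinates, whose origin is the TCP and whose axes are the tool frame's). Camera axes: x right, y down, z forward; pixel columns grow to the right and rows downward; lengths in m; the calibration is good to about 2 mm. A picture is of the moment at which its call begins: read the wrist's pose just before it. There is no depth.
- env.close_job(): hands the job in, once; it reports no verdict.
Trained networks look in a picture, given as the dict that the camera call returned (one of the last four; its "shot" number tells which), for a name from the list of things; names that differ only in an ending like _2 or _b are one class to them, and where a whole thing is asked for, a point or a joint stands for the part that bears it (a point fixed in the world has none). Each returns a list of dicts, best first, with "conf" (0 to 1); they miss things now and then, are a little off and sometimes report something else, mostly with a low value. They report only what shows in the picture. A call takes as long as a camera call.
- env.outline_of(target, picture): "mask" (400x640 bool, what is visible of it) and "pixel" ([row, column] in pixels, amid what is visible of it).
The state is a dict: "time_s": time; "q": joint angles; "qvel": joint speeds; "joint_efforts": joint torques, N m; "position": TCP position; "tool_rot": TCP orientation; "ft_force": force on the tool from outside, world axes, zero at the start; "wrist_torque": the same for the moment, N m; "grip_width": finger opening in m.
Only numpy, scipy, OpenCV 4.12 (cv2) and the standard library are available. Lean on these libraries where they do the work, as an engineer would, in place of code of your own. Each camera call takes 0.05 s, during which the arm holds its last target.

## Working session

There is one attempt and no reset: what is moved stays moved. The work goes in short steps, Python scripts to look and compute and a tool call to move; the robot and the scene stay as the last step left them, time stands still between calls to the robot, and variables do not carry over. Pictures are saved under pics/ and viewed, and the job is handed in when it is done.

Besides the shell and the picture viewer there is one more tool, called as a command line: name --argument value ..., lists and objects as JSON in quotes. carry_out: Moves the arm, as the interface text tells. Its arguments: {"type":"object","properties":{"plan":{"type":"array","items":{"type":"array"}},"force":{"type":"number"}},"required":["plan"]}

```bash
ls; mkdir -p pics; python3 - <<'E'
from rig import env
import cv2,numpy as np
s=env.observe()
print({k:np.round(v,4).tolist() for k,v in s.items()})
for n in ["scene","side","wrist"]:
    p=env.get_image(n); cv2.imwrite(f"pics/{n}0.png",p["image"][:,:,::-1])
    print(n,{k:(np.round(v,4).tolist() if k!='image' else 0) for k,v in p.items()})
    for t in ["caddy","safety","catch","safety_mid","grip_mid","gate_hinge"]:
        for r in env.outline_of(t,p)[:2]:
            ys,xs=np.where(r["mask"]); print(t,round(r["conf"],2),np.round(r["pixel"],1),xs.min(),xs.max(),ys.min(),ys.max(),len(xs))
E
```

```text
pics
{'time_s': 0.0, 'q': [62.7763, 21.8414, 74.3868, 0.0007, 83.8571, -12.3361], 'qvel': [-0.0361, 0.0138, -0.0291, -0.1067, -0.0253, -0.0386], 'joint_efforts': [0.0019, -44.8461, -23.1283, -0.0001, 0.0047, 0.0], 'position': [0.1412, 0.5313, 0.2307], 'tool_rot': [[0.2569, -0.0007, -0.9664], [0.9664, -0.0013, 0.2569], [-0.0015, -1.0, 0.0003]], 'ft_force': [0.1507, -0.0755, -0.083], 'wrist_torque': [-0.0404, -0.0017, 0.0461], 'grip_width': 0.0854}
scene {'image': 0, 'vfov': 46.528, 'cx': 317.3495, 'cy': 205.6699, 'rvec': [0.9932, 2.3827, -1.1434], 'tvec': [0.434, -0.1486, 1.5418], 'shot': 1}
caddy 0.69 [259.8 314.8] 260 382 176 326 7936
caddy 0.49 [232.7 331.1] 308 368 198 273 1289
safety 0.63 [192.1 296.8] 289 313 181 213 185
catch 0.52 [211.9 314.4] 308 322 198 229 241
safety_mid 0.57 [258.7 318.5] 260 382 176 326 7206
grip_mid 0.69 [233.8 326.9] 308 369 198 275 1519
gate_hinge 0.76 [231.3 328.6] 309 368 199 273 1159
side {'image': 0, 'vfov': 56.4935, 'cx': 317.5652, 'cy': 205.8116, 'rvec': [0.167, -2.6687, 1.5433], 'tvec': [0.5503, 0.1664, 0.9962], 'shot': 2}
caddy 0.85 [257.1 282.8] 223 319 173 290 5105
catch 0.49 [199.1 301. ] 294 302 194 201 58
safety_mid 0.76 [254.3 285. ] 223 319 173 290 5113
safety_mid 0.66 [220.  346.2] 341 353 207 231 296
grip_mid 0.69 [220.6 294.3] 290 302 194 277 587
gate_hinge 0.83 [224.4 297.4] 290 302 194 277 533
gate_hinge 0.7 [255.1 284.1] 223 319 173 290 5387
wrist {'image': 0, 'vfov': 71.4462, 'cx': 320.4734, 'cy': 199.4209, 'tool_from_camera': [[1.0, 0.0004, -0.0003, -0.0], [0.0004, -0.2648, 0.9643, -0.1428], [0.0003, -0.9643, -0.2648, 0.0675], [0.0, 0.0, 0.0, 1.0]], 'shot': 3}
```

View pics/scene0.png

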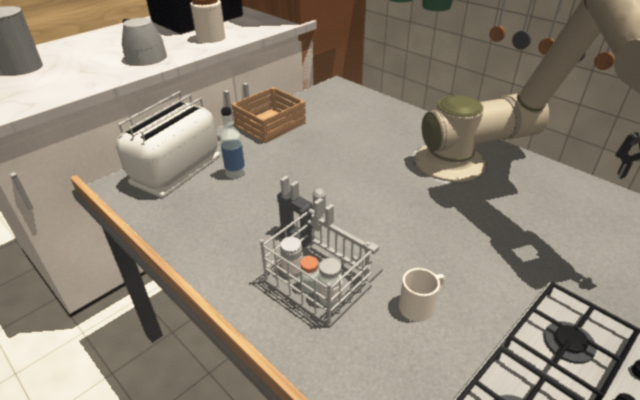

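View pics/side0.png

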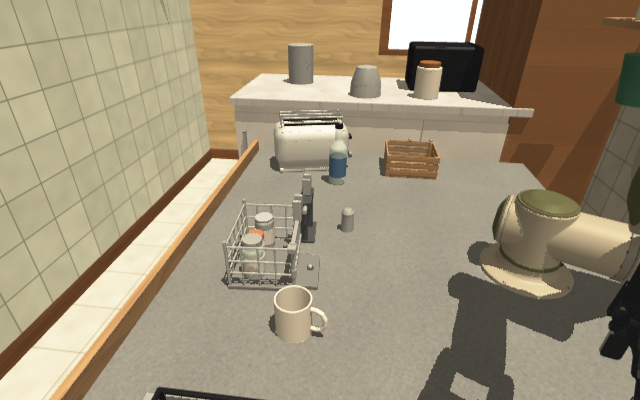

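View pics/wrist0.png

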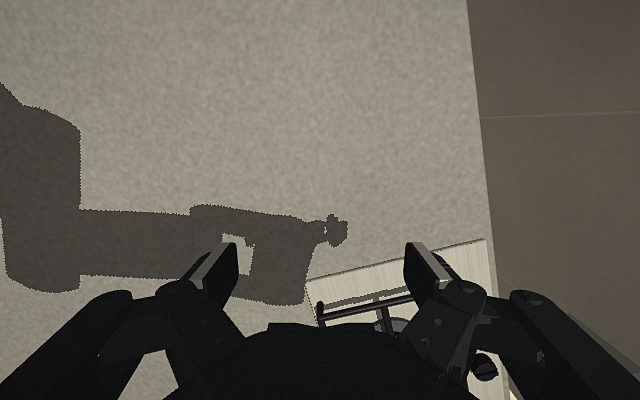

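The scene view shows the caddy at about (320,260), its latch tabs at (285–295,185) and the gate tabs at (320–330,210). The side view shows the tabs at about (300,190). I'll zoom in on both.

```bash
cat > h.py <<'E'
import numpy as np,cv2
def cam(p):
    f=200/np.tan(np.radians(p["vfov"])/2)
    K=np.array([[f,0,p["cx"]],[0,f,p["cy"]],[0,0,1]])
    R=cv2.Rodrigues(np.array(p["rvec"],float))[0]
    return K,R,np.array(p["tvec"],float)
def proj(p,X,s=None):
    K,R,t=cam(p) if "rvec" in p else wcam(p,s)
    c=(R@np.atleast_2d(X).T).T+t
    u=(K@c.T).T
    return u[:,:2]/u[:,2:]
def wcam(p,s):
    f=200/np.tan(np.radians(p["vfov"])/2)
    K=np.array([[f,0,p["cx"]],[0,f,p["cy"]],[0,0,1]])
    T=np.eye(4);T[:3,:3]=s["tool_rot"];T[:3,3]=s["position"]
    M=np.linalg.inv(T@np.array(p["tool_from_camera"]))
    return K,M[:3,:3],M[:3,3]
def onplane(p,uv,z,s=None):
    K,R,t=cam(p) if "rvec" in p else wcam(p,s)
    d=R.T@np.linalg.inv(K)@np.array([uv[0],uv[1],1.]); c=-R.T@t
    return c+d*(z-c[2])/d[2]
def tri(ps,uvs,ss=None):
    A=[];b=[]
    for i,(p,uv) in enumerate(zip(ps,uvs)):
        K,R,t=cam(p) if "rvec" in p else wcam(p,ss[i])
        d=R.T@np.linalg.inv(K)@np.array([uv[0],uv[1],1.]);d/=np.linalg.norm(d);c=-R.T@t
        P=np.eye(3)-np.outer(d,d);A.append(P);b.append(P@c)
    A=np.vstack(A);b=np.hstack(b);x,*_=np.linalg.lstsq(A,b,rcond=None);return x
def crop(img,x0,x1,y0,y1,k,name):
    cv2.imwrite(name,cv2.resize(img[y0:y1,x0:x1,::-1],None,fx=k,fy=k,interpolation=cv2.INTER_CUBIC))
E
python3 - <<'E'
from h import *
a=cv2.imread("pics/scene0.png")[:,:,::-1];crop(a,250,390,170,280,5,"pics/s1.png")
a=cv2.imread("pics/side0.png")[:,:,::-1];crop(a,215,365,165,295,4,"pics/d1.png")
E
```

```text
(no output)
```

View pics/s1.png

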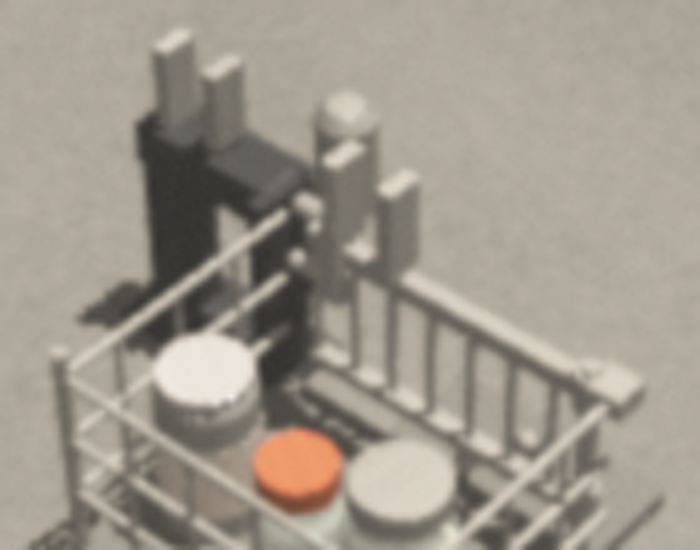

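View pics/d1.png

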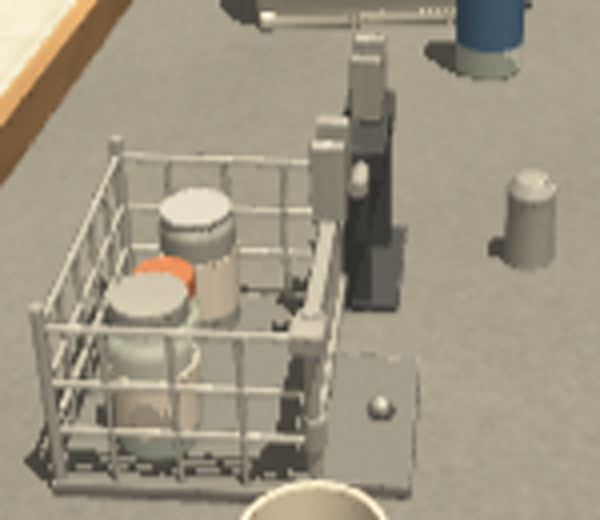

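```bash
python3 - <<'E'
from h import *
from rig import env
a=env.get_image("scene");b=env.get_image("side")
S=[(172,42),(224,66),(345,152),(400,182)];D=[(370,39),(368,56),(332,122),(327,145)]
P=[]
for s,d in zip(S,D):
    us=((s[0]+.5)/5-.5+250,(s[1]+.5)/5-.5+170);ud=((d[0]+.5)/4-.5+215,(d[1]+.5)/4-.5+165)
    A=onplane(a,us,.18);B=onplane(b,ud,.18);print(np.round(A,4),np.round(B,4),np.round(tri([a,b],[us,ud]),4));P.append((A+B)/2)
P=np.array(P)
d=P[3]-P[0];print(np.round(np.linalg.norm(np.diff(P,axis=0),axis=1),4),"yaw", [np.degrees(np.arctan2(-(P[j]-P[i])[0],(P[j]-P[i])[1])) for i,j in [(0,1),(1,2),(2,3),(0,3)]])
for p in (a,b): print(-cam(p)[1].T@cam(p)[2])
E
```

```text
[ 0.6041 -0.1239  0.18  ] [ 0.601  -0.1237  0.18  ] [ 0.6017 -0.1268  0.178 ]
[ 0.5997 -0.0901  0.18  ] [ 0.5983 -0.0957  0.18  ] [ 0.5984 -0.0916  0.1804]
[0.6065 0.0016 0.18  ] [0.6071 0.0044 0.18  ] [0.6071 0.0023 0.1797]
[0.6046 0.0358 0.18  ] [0.6051 0.0349 0.18  ] [0.605  0.0362 0.1806]
[0.0311 0.0962 0.0324] yaw [np.float64(6.486401898330924), np.float64(-4.651148664889694), np.float64(3.427529724933496), np.float64(-0.8441663900252536)]
[1.21010348 0.61666759 0.86194629]
[0.45677046 0.84134296 0.63749293]
```

carry_out --plan '[[[0,-0.05,0],[0,-7.45,0],0.0854],[[0,-0.05,0],[0,-7.45,0],0.0854],[[-0.04,0,-0.029],[0,0,0],0.0854],[[-0.04,0,-0.029],[0,0,0],0.0854],[[-0.04,0,-0.029],[0,0,0],0.0854],[[-0.04,0,-0.029],[0,0,0],0.0854],[[-0.04,0,-0.029],[0,0,0],0.0854],[[-0.04,0,-0.029],[0,0,0],0.0854]]'

```text
time_s: 2.15
position: [0.316, 0.2902, 0.3315]
tool_rot: [[-0.0, 0.0, -1.0], [1.0, 0.0, -0.0], [0.0, -1.0, -0.0]]
ft_force: [1.0, 0.2, 0.4]
grip_width: 0.0853
```

carry_out --plan '[[[-0.04,0,-0.029],[0,0,0],0.0854],[[-0.04,0,-0.029],[0,0,0],0.0854],[[-0.04,0,-0.029],[0,0,0],0.0854],[[-0.04,0,-0.029],[0,0,0],0.0854],[[-0.04,0,-0.029],[0,0,0],0.0854],[[-0.04,0,-0.029],[0,0,0],0.0854],[[-0.04,0,-0.029],[0,0,0],0.0854],[[-0.02,0,0],[0,0,0],0.0854]]'

```text
time_s: 3.15
position: [0.5196, -0.0105, 0.3304]
tool_rot: [[0.002, -0.001, -1.0], [1.0, 0.0, 0.002], [0.0, -1.0, 0.001]]
ft_force: [0.6, -0.4, -0.3]
grip_width: 0.0853
```

carry_out --plan '[[[0,0,0],[0,0,0],0.0854],[[0,0,0],[0,0,0],0.0854]]'

```text
time_s: 3.4
position: [0.5182, -0.0077, 0.3315]
tool_rot: [[-0.001, 0.0, -1.0], [1.0, 0.0, -0.001], [0.0, -1.0, -0.0]]
ft_force: [-0.0, 1.1, 0.0]
grip_width: 0.0854
```

```bash
python3 - <<'E'
from rig import env
import cv2,numpy as np,pickle
s=env.observe()
p=env.get_image("wrist"); cv2.imwrite("pics/w1.png",p["image"][:,:,::-1])
pickle.dump((s,p),open("w1.pkl","wb"))
print({k:np.round(v,4).tolist() for k,v in s.items()})
for t in ["safety","catch","gate_hinge"]:
    for r in env.outline_of(t,p)[:2]:
        ys,xs=np.where(r["mask"]); print(t,round(r["conf"],2),np.round(r["pixel"],1),xs.min(),xs.max(),ys.min(),ys.max(),len(xs))
E
```

```text
{'time_s': 3.4, 'q': [-13.9597, 15.5304, 67.3246, 0.0142, 97.1313, -104.0005], 'qvel': [0.5919, -0.325, 0.0277, -0.0916, 0.0295, -0.1167], 'joint_efforts': [-0.8346, -39.783, -24.7197, -0.0278, -0.0155, -0.0054], 'position': [0.5182, -0.0077, 0.3315], 'tool_rot': [[-0.0007, 0.0003, -1.0], [1.0, 0.0002, -0.0007], [0.0002, -1.0, -0.0003]], 'ft_force': [-0.0384, 1.1061, 0.016], 'wrist_torque': [0.0247, 0.0158, 0.0249], 'grip_width': 0.0854}
safety 0.9 [243.7 253. ] 241 314 228 264 640
catch 0.64 [248.1 321.4] 305 330 231 269 345
gate_hinge 0.31 [284.2 324.1] 311 342 255 309 1379
```

View pics/w1.png

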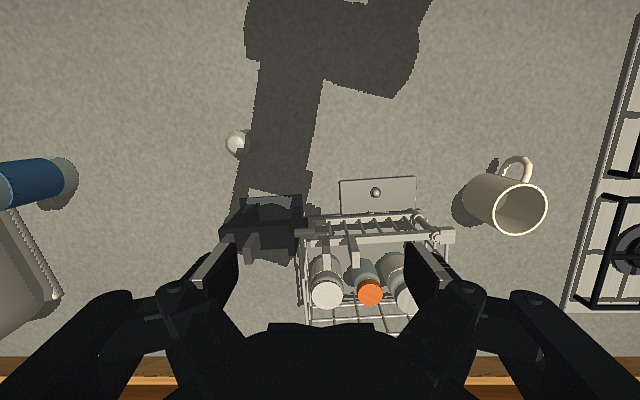

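The wrist view has the robot side at the top. The safety tabs are near (230–260,245), the gate tabs near (325,250) and (355,250), and the hinge near (440,235).

```bash
python3 - <<'E'
from h import *
a=cv2.imread("pics/w1.png")[:,:,::-1];crop(a,210,370,180,290,5,"pics/w1a.png");crop(a,340,470,180,290,5,"pics/w1b.png")
E
```

```text
(no output)
```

View pics/w1a.png

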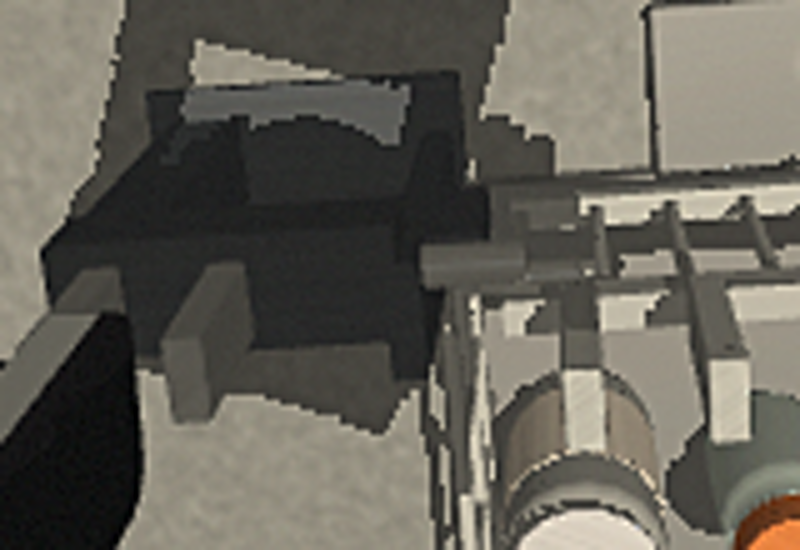

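View pics/w1b.png

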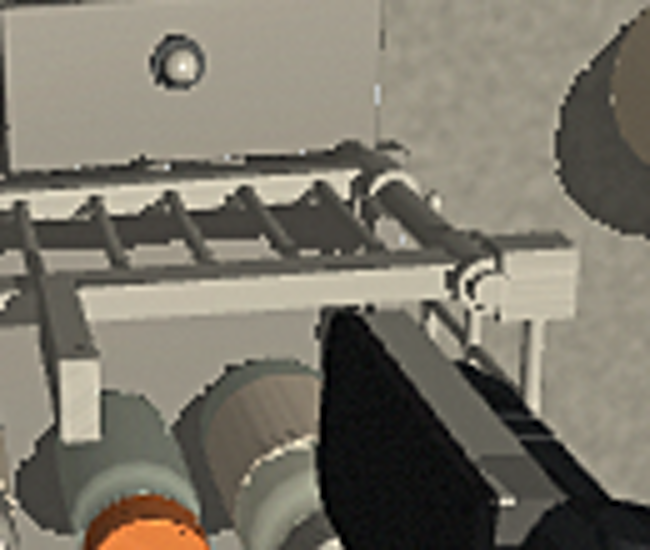

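```bash
python3 - <<'E'
from h import *
import pickle
s,p=pickle.load(open("w1.pkl","rb"))
f=lambda x,y,ox:((x+.5)/5-.5+ox,(y+.5)/5-.5+180)
def show(n,pts,ox,z):
    P=np.array([onplane(p,f(x,y,ox),z,s) for x,y in pts]);print(n,np.round(P[:,:2],4).tolist(),"mean",np.round(P.mean(0)[:2],4));return P
show("catch sl",[(563,372),(605,370),(605,452),(568,453)],210,.18)
show("catch fx",[(710,360),(749,356),(749,440),(712,444)],210,.18)
show("saf sl",[(163,342),(205,336),(213,418),(175,423)],210,.18)
P=show("rail",[(80,290),(450,265)],340,.125);d=P[1]-P[0];print("yaw",np.degrees(np.arctan2(-d[0],d[1])))
P=show("rail low",[(90,320),(448,290)],340,.125);d=P[1]-P[0];print("yaw",np.degrees(np.arctan2(-d[0],d[1])))
P=show("plate",[(8,165),(375,135)],340,.0);d=P[1]-P[0];print("yaw",np.degrees(np.arctan2(-d[0],d[1])))
P=show("plate top",[(8,8),(130,0)],340,.0);d=P[1]-P[0];print("yaw",np.degrees(np.arctan2(-d[0],d[1])))
show("hinge block",[(500,245),(572,237),(578,315),(500,320)],340,.128)
E
```

```text
catch sl [[0.5972, -0.0056], [0.5967, 0.0042], [0.6179, 0.0044], [0.6181, -0.0043]] mean [ 6.075e-01 -3.000e-04]
catch fx [[0.5941, 0.0285], [0.5931, 0.0374], [0.6147, 0.0383], [0.6157, 0.0296]] mean [0.6044 0.0334]
saf sl [[0.5897, -0.0978], [0.5882, -0.088], [0.6091, -0.0875], [0.6104, -0.0965]] mean [ 0.5993 -0.0925]
rail [[0.6002, 0.04], [0.5928, 0.1394]] mean [0.5965 0.0897]
yaw 4.238269521197402
rail low [[0.609, 0.043], [0.6001, 0.1396]] mean [0.6045 0.0913]
yaw 5.272477759282524
plate [[0.6054, 0.0296], [0.5941, 0.1601]] mean [0.5997 0.0948]
yaw 4.979734290448002
plate top [[0.5481, 0.0284], [0.5452, 0.0706]] mean [0.5467 0.0495]
yaw 3.887835930336864
hinge block [[0.5859, 0.1508], [0.5836, 0.1697], [0.606, 0.1742], [0.6075, 0.1533]] mean [0.5957 0.162 ]
```

```bash
python3 - <<'E'
from h import *
from rig import env
for n in ["scene","side"]:
    p=env.get_image(n)
    for t in ["oil_bottle","shaker","mug"]:
        for r in env.outline_of(t,p)[:1]:
            ys,xs=np.where(r["mask"]); m=ys.max(); c=xs[ys>m-4].mean()
            print(n,t,round(r["conf"],2),"bottom near edge",np.round(onplane(p,(c,m),0),3))
E
```

```text
scene oil_bottle 0.93 bottom near edge [ 0.555 -0.434  0.   ]
scene shaker 0.51 bottom near edge [ 0.477 -0.111  0.   ]
scene mug 0.78 bottom near edge [0.599 0.307 0.   ]
side oil_bottle 0.85 bottom near edge [ 0.533 -0.433  0.   ]
side shaker 0.62 bottom near edge [ 0.48  -0.115  0.   ]
side mug 0.81 bottom near edge [ 0.568  0.317 -0.   ]
```

carry_out --plan '[[[-0.035,0,-0.028],[0,0,0],0.0854],[[-0.035,0,-0.028],[0,0,0],0.0854],[[-0.036,0,-0.027],[0,0,0],0.0854],[[0,0.04,0],[0,-4.6,0],0.0854],[[0,0.04,0],[0,0,0],0.0854],[[0,0,0],[0,0,0],0.0854],[[0,0,0],[0,0,0],0.0854],[[0,0,0],[0,0,0],0.0854]]'

```text
time_s: 5.0
position: [0.602, -0.1145, 0.2533]
tool_rot: [[-0.081, 0.003, -0.997], [0.997, -0.001, -0.081], [-0.002, -1.0, -0.003]]
ft_force: [0.8, 0.4, 0.6]
grip_width: 0.0856
```

```bash
python3 - <<'E'
from rig import env
from h import *
import pickle
s=env.observe()
p=env.get_image("wrist"); cv2.imwrite("pics/w2.png",p["image"][:,:,::-1])
pickle.dump((s,p),open("w2.pkl","wb"))
print({k:np.round(v,4).tolist() for k,v in s.items()})
print(proj(p,[[.6025,-.125,.18],[.5993,-.0925,.18]],s))
E
```

```text
{'time_s': 5.0, 'q': [-21.8223, 27.4634, 61.3699, -0.0, 90.9679, -116.4436], 'qvel': [0.0433, 0.2157, 0.7177, -0.0553, -0.3524, -0.0082], 'joint_efforts': [-0.0587, -50.6733, -24.0757, -0.0014, 0.004, 0.0008], 'position': [0.602, -0.1145, 0.2533], 'tool_rot': [[-0.0806, 0.0032, -0.9967], [0.9967, -0.0013, -0.0806], [-0.0015, -1.0, -0.0031]], 'ft_force': [0.7872, 0.3745, 0.5776], 'wrist_torque': [0.059, 0.0169, -0.0302], 'grip_width': 0.0856}
[[307.58009579 208.43818934]
 [347.74786299 207.80051909]]
```

View pics/w2.png

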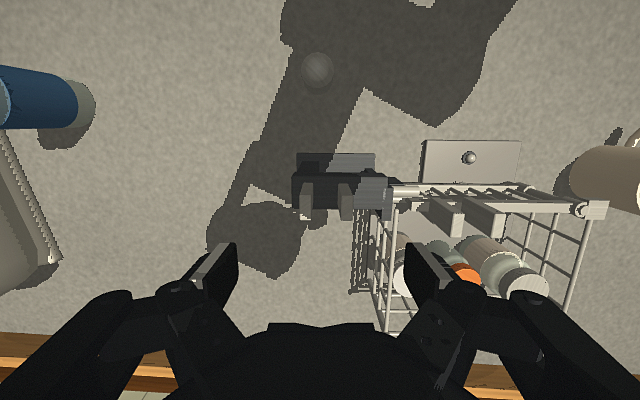

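```bash
python3 - <<'E'
from h import *
a=cv2.imread("pics/w2.png")[:,:,::-1];crop(a,280,380,140,230,7,"pics/w2a.png");crop(a,410,520,130,250,5,"pics/w2b.png")
E
```

```text
(no output)
```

View pics/w2a.png

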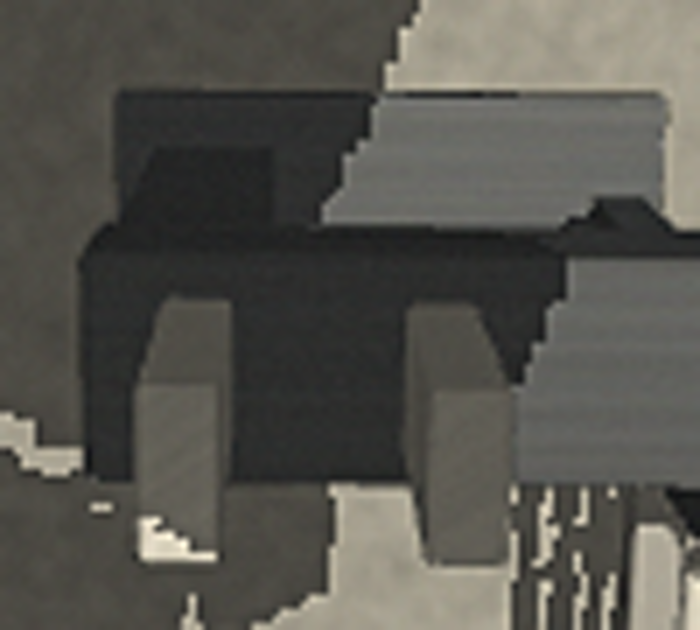

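```bash
python3 - <<'E'
from h import *
import pickle
s,p=pickle.load(open("w2.pkl","rb"))
R=np.array(s["tool_rot"])
for x,y in [(137,473),(217,473),(428,477),(512,477),(177,385),(177,562),(470,390),(470,565)]:
    u=((x+.5)/7-.5+280,(y+.5)/7-.5+140); P=onplane(p,u,.18,s); print(np.round(P,4),"tool",np.round(R.T@(P-s["position"]),4))
E
```

```text
[ 0.602  -0.1319  0.18  ] tool [-0.0172  0.0734  0.0017]
[ 0.6012 -0.1227  0.18  ] tool [-0.008   0.0733  0.0017]
[ 0.5997 -0.0982  0.18  ] tool [0.0165 0.0733 0.0012]
[ 0.5989 -0.0885  0.18  ] tool [0.0263 0.0733 0.0012]
[ 0.5911 -0.128   0.18  ] tool [-0.0125  0.0733  0.0122]
[ 0.6125 -0.1266  0.18  ] tool [-0.0128  0.0734 -0.0093]
[ 0.5889 -0.0945  0.18  ] tool [0.0211 0.0733 0.0117]
[ 0.6101 -0.0922  0.18  ] tool [ 0.0217  0.0733 -0.0096]
```

carry_out --plan '[[[-0.001,0.03,0.0014],[0,0,0],0.0854],[[0,0.03,0],[0,0,0],0.0854],[[0,0.03,0],[0,0,0],0.0854],[[0,0.02,0],[0,0,0],0.0854],[[0,0,0],[0,0,0],0.0854],[[0,0,0],[0,0,0],0.0854]]' --force 30

```text
time_s: 5.8
position: [0.6008, -0.1157, 0.1428]
tool_rot: [[-0.081, 0.002, -0.997], [0.997, -0.001, -0.081], [-0.001, -1.0, -0.002]]
ft_force: [0.2, 0.4, 0.5]
grip_width: 0.0857
```

carry_out --plan '[[[0,0,0],[0,0,0],0.05],[[0,0,0],[0,0,0],0.04],[[0,0,0],[0,0,0],0.034],[[0,0,0],[0,0,0],0.028],[[0,0,0],[0,0,0],0.025],[[0,0,0],[0,0,0],0.025],[[0,0,0],[0,0,0],0.025]]' --force 30

```text
time_s: 6.68
position: [0.6005, -0.1167, 0.1425]
tool_rot: [[-0.079, 0.002, -0.997], [0.997, -0.002, -0.079], [-0.002, -1.0, -0.002]]
ft_force: [-1.7, -5.1, 5.6]
grip_width: 0.0317
```

carry_out --plan '[[[0,0,0],[0,0,0],0.0854],[[0,0,0],[0,0,0],0.0854],[[0,-0.03,0],[0,0,0],0.0854],[[0,-0.04,0],[0,0,0],0.0854],[[0,-0.04,0],[0,0,0],0.0854],[[0.046,0,-0.005],[0,0,0],0.0854],[[0.046,0,-0.005],[0,0,0],0.0854],[[0.046,0,-0.005],[0,0,0],0.0854]]'

```text
time_s: 7.68
position: [0.6038, 0.0248, 0.2512]
tool_rot: [[-0.08, -0.0, -0.997], [0.997, -0.0, -0.08], [0.0, -1.0, 0.0]]
ft_force: [0.9, 0.8, -0.0]
grip_width: 0.0855
```

carry_out --plan '[[[0,0,0],[0,0,0],0.0854],[[0,0,0],[0,0,0],0.0854],[[0,0,0],[0,0,0],0.0854]]'

```text
time_s: 8.05
position: [0.604, 0.0221, 0.2512]
tool_rot: [[-0.079, -0.0, -0.997], [0.997, -0.0, -0.079], [-0.0, -1.0, 0.0]]
ft_force: [0.0, -0.2, 0.2]
grip_width: 0.0855
```

```bash
python3 - <<'E'
from rig import env
from h import *
import pickle
s=env.observe()
p=env.get_image("wrist"); cv2.imwrite("pics/w3.png",p["image"][:,:,::-1])
pickle.dump((s,p),open("w3.pkl","wb"))
print(np.round(s["position"],4),np.round(s["tool_rot"],3).tolist(),np.round(s["q"],1))
print(proj(p,[[.607,.0006,.18],[.6045,.034,.18]],s))
crop(p["image"],120,280,140,230,5,"pics/w3a.png")
crop(p["image"],280,380,140,230,7,"pics/w3b.png")
E
```

```text
[0.604  0.0221 0.2512] [[-0.079, -0.0, -0.997], [0.997, -0.0, -0.079], [-0.0, -1.0, 0.0]] [  -9.1   26.7   63.    -0.    90.3 -103.6]
[[293.51791914 211.40444949]
 [334.9834043  211.59613586]]
```

View pics/w3.png

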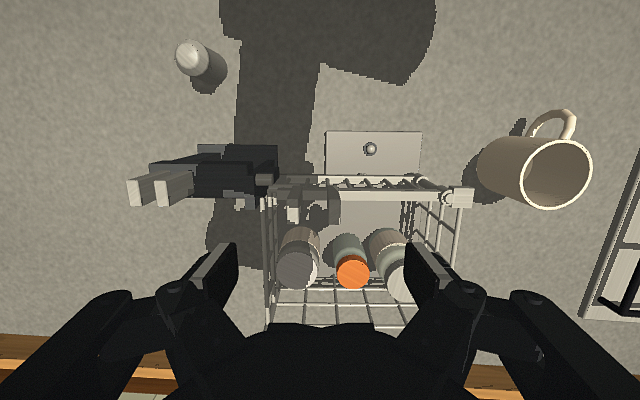

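View pics/w3a.png

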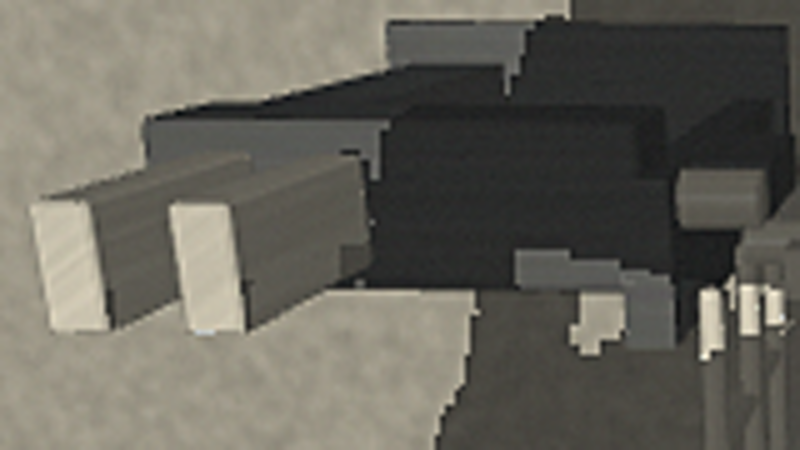

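View pics/w3b.png

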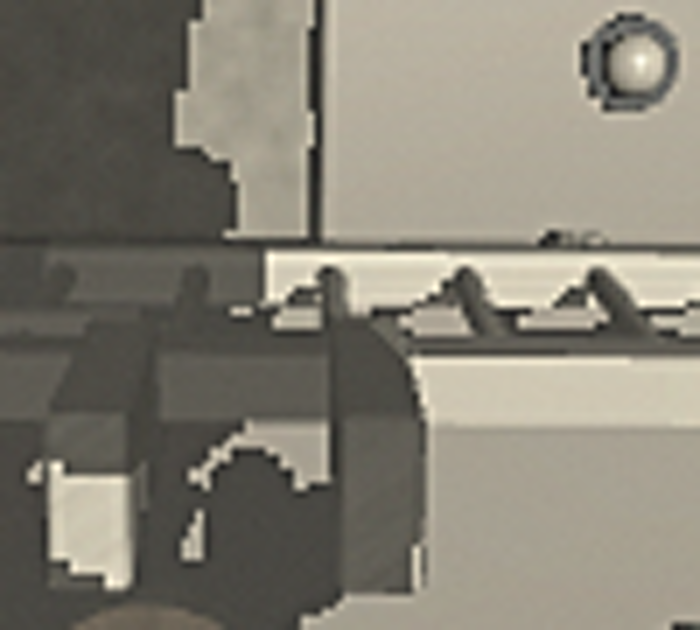

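The safety tabs at (134,193) and (161,193) now look 22 mm apart, which is fully squeezed. The gate tab tops are at (292.5,211) and (334,211).

```bash
python3 - <<'E'
from h import *
import pickle
s,p=pickle.load(open("w3.pkl","rb"))
R=np.array(s["tool_rot"])
for o,k,pts in [(280,7,[(48,500),(130,500),(342,504),(416,504),(89,412),(89,588),(379,415),(379,593)]),(120,5,[(72,265),(207,268)])]:
  for x,y in pts:
    u=((x+.5)/k-.5+o,(y+.5)/k-.5+140); P=onplane(p,u,.18,s); print(np.round(P,4),"tool",np.round(R.T@(P-s["position"]),4))
E
```

```text
[ 0.6071 -0.0051  0.18  ] tool [-0.0274  0.0712 -0.0009]
[0.6064 0.0043 0.18  ] tool [-0.0179  0.0712 -0.0009]
[0.6049 0.0287 0.18  ] tool [ 0.0065  0.0712 -0.0014]
[0.6042 0.0372 0.18  ] tool [ 0.015   0.0712 -0.0014]
[ 0.5962 -0.001   0.18  ] tool [-0.0224  0.0712  0.0096]
[6.175e-01 2.000e-04 1.800e-01] tool [-0.023   0.0712 -0.0117]
[0.594 0.032 0.18 ] tool [0.0106 0.0712 0.0093]
[0.6154 0.034  0.18  ] tool [ 0.0109  0.0712 -0.0123]
[ 0.6014 -0.1264  0.18  ] tool [-0.1478  0.0712  0.0143]
[ 0.6002 -0.105   0.18  ] tool [-0.1265  0.0712  0.0138]
```

carry_out --plan '[[[0,0.03,-0.0012],[0,0,0],0.0854],[[0,0.03,0],[0,0,0],0.0854],[[0,0.03,0],[0,0,0],0.0854],[[0,0.019,0],[0,0,0],0.0854],[[0,0,0],[0,0,0],0.0854],[[0,0,0],[0,0,0],0.0854]]' --force 45

```text
time_s: 8.85
position: [0.6057, 0.0229, 0.1433]
tool_rot: [[-0.08, 0.002, -0.997], [0.997, -0.0, -0.08], [-0.0, -1.0, -0.002]]
ft_force: [0.2, 0.9, -0.3]
grip_width: 0.0856
```

carry_out --plan '[[[0,0,0],[0,0,0],0.05],[[0,0,0],[0,0,0],0.04],[[0,0,0],[0,0,0],0.034],[[0,0,0],[0,0,0],0.028],[[0,0,0],[0,0,0],0.025],[[0,0,0],[0,0,0],0.025],[[0,0,0],[0,0,0],0.025]]' --force 45

```text
time_s: 9.72
position: [0.606, 0.0227, 0.1437]
tool_rot: [[-0.08, 0.003, -0.997], [0.997, -0.002, -0.08], [-0.002, -1.0, -0.003]]
ft_force: [0.9, -0.2, 5.4]
grip_width: 0.0307
```

```bash
python3 - <<'E'
from rig import env
import numpy as np
s=env.observe();print(np.round(s["position"],4),np.round(s["ft_force"],1),s["grip_width"],np.round(s["q"],1))
E
```

```text
[0.606  0.0227 0.1437] [ 0.9 -0.2  5.4] 0.03067608691966089 [-9.000e+00  3.140e+01  7.300e+01 -1.000e-01  7.540e+01 -1.036e+02]
```

carry_out --plan '[[[0.0001,0,0.0044],[0,2,0],0.025],[[0.0003,0,0.0088],[0,4,0],0.025],[[0.0003,0,0.0088],[0,4,0],0.025],[[0,0,0],[0,0,0],0.025]]'

```text
time_s: 10.22
position: [0.5841, 0.0231, 0.1437]
tool_rot: [[0.094, 0.004, -0.996], [0.996, -0.002, 0.094], [-0.001, -1.0, -0.004]]
ft_force: [3.3, -1.3, 5.5]
grip_width: 0.0308
```

```bash
python3 - <<'E'
from rig import env
from h import *
s=env.observe();print(np.round(s["position"],4),np.round(s["ft_force"],1),s["grip_width"],np.round(s["q"],1))
p=env.get_image("wrist");cv2.imwrite("pics/w4.png",p["image"][:,:,::-1])
E
```

```text
[0.5841 0.0231 0.1437] [ 3.3 -1.3  5.5] 0.030843994165516052 [ -9.3  29.4  76.8  -0.1  73.5 -93.9]
```

View pics/w4.png

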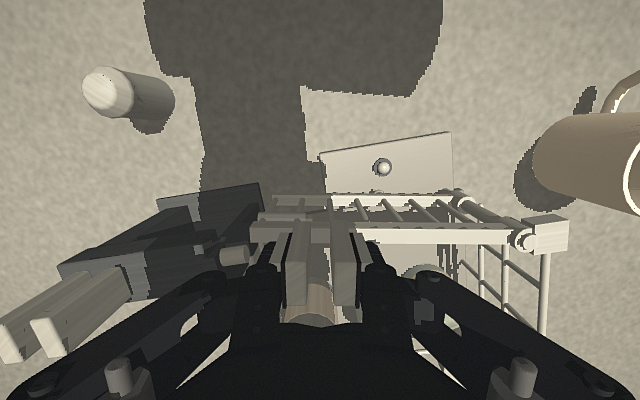

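The gate rail has turned with the gripper while the tabs stay squeezed, and the force is only about 3 N, so I'll keep swinging.

carry_out --plan '[[[0.0003,0,0.0088],[0,4,0],0.025],[[0.0003,0,0.0088],[0,4,0],0.025],[[0.0003,0,0.0088],[0,4,0],0.025],[[0.0003,0,0.0088],[0,4,0],0.025],[[0.0003,0,0.0088],[0,4,0],0.025],[[0.0003,0,0.0088],[0,4,0],0.025],[[0.0003,0,0.0088],[0,4,0],0.025],[[0,0,0],[0,0,0],0.025]]'

```text
time_s: 11.28
position: [0.5269, 0.044, 0.1436]
tool_rot: [[0.55, 0.004, -0.835], [0.835, -0.001, 0.55], [0.002, -1.0, -0.004]]
ft_force: [6.3, 2.8, 8.0]
grip_width: 0.0305
```

```bash
python3 - <<'E'
from rig import env
from h import *
s=env.observe();print(np.round(s["position"],4),np.round(s["ft_force"],1),np.round(s["wrist_torque"],2),s["grip_width"],np.round(s["q"],1))
p=env.get_image("wrist");cv2.imwrite("pics/w5.png",p["image"][:,:,::-1])
E
```

```text
[0.5269 0.044  0.1436] [6.3 2.8 8. ] [-1.01 -0.13 -0.33] 0.030544552883314334 [ -8.1  24.3  86.   -0.   69.4 -64.7]
```

View pics/w5.png

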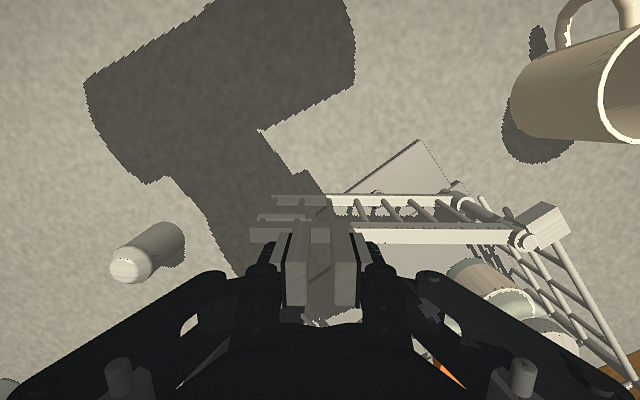

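carry_out --plan '[[[0.0005,0,0.011],[0,5,0],0.025],[[0.0005,0,0.011],[0,5,0],0.025],[[0.0005,0,0.011],[0,5,0],0.025],[[0.0005,0,0.011],[0,5,0],0.025],[[0.0005,0,0.011],[0,5,0],0.025],[[0.0005,0,0.011],[0,5,0],0.025],[[0.0005,0,0.011],[0,5,0],0.025],[[0.0003,0,0.0088],[0,4,0],0.025]]'

```text
time_s: 12.32
position: [0.4772, 0.1112, 0.1436]
tool_rot: [[0.954, 0.006, -0.301], [0.301, -0.0, 0.954], [0.005, -1.0, -0.002]]
ft_force: [13.6, 0.4, 5.6]
grip_width: 0.0303
```

carry_out --plan '[[[0,0,0],[0,0,0],0.025],[[0,0,0],[0,0,0],0.025],[[0,0,0],[0,0,0],0.025],[[0,0,0],[0,0,0],0.025]]'

```text
time_s: 12.82
position: [0.4773, 0.1109, 0.1436]
tool_rot: [[0.953, 0.005, -0.304], [0.304, -0.0, 0.953], [0.005, -1.0, -0.002]]
ft_force: [11.6, 0.0, 6.9]
grip_width: 0.0302
```

```bash
python3 - <<'E'
from rig import env
from h import *
s=env.observe();print(np.round(s["position"],4),np.round(s["tool_rot"],3).tolist(),np.round(s["ft_force"],1),s["grip_width"],np.round(s["q"],1),np.round(s["qvel"],2))
for n in ["wrist","scene"]:
    p=env.get_image(n);cv2.imwrite(f"pics/{n}6.png",p["image"][:,:,::-1])
crop(p["image"],220,440,130,330,3,"pics/s6c.png")
E
```

```text
[0.4773 0.1109 0.1436] [[0.953, 0.005, -0.304], [0.304, -0.0, 0.953], [0.005, -1.0, -0.002]] [11.6  0.   6.9] 0.030210454802321304 [ -0.8  20.8  92.   -0.   66.9 -18.5] [-0.01  0.04  0.04 -0.06 -0.07  0.04]
```

View pics/wrist6.png

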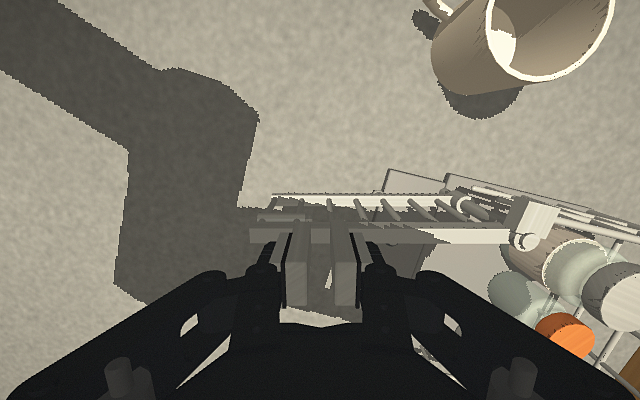

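View pics/s6c.png

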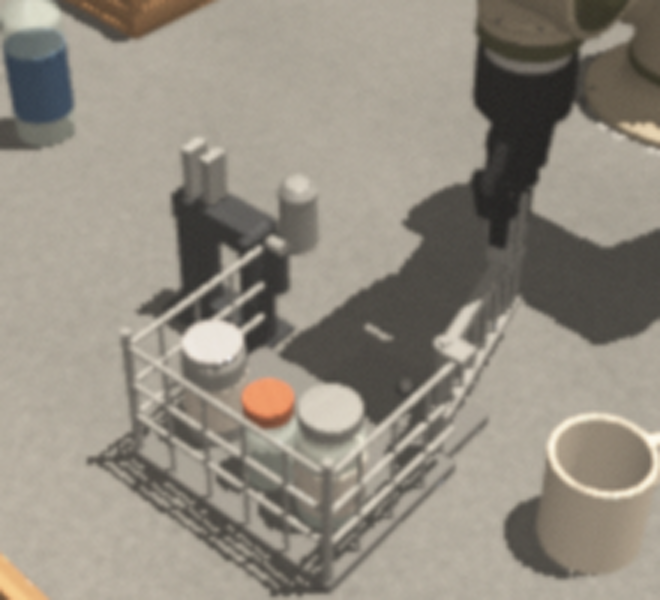

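```bash
python3 - <<'E'
from rig import env
print(env.close_job()); s=env.observe(); print(s["time_s"],s["position"],s["grip_width"])
E
```

```text
the job is handed in; nothing more can be done
None
the job is handed in; nothing more can be done
```

The jar caddy is open: the gate stands at about 77° (1.34 rad), still, and the arm is still squeezing its tabs. I handed the job in just under 13 s into the 48 s limit; the hand-in reports no verdict.

- **Safety catch:** I squeezed its tabs first. The fingers stopped at 31.7 mm, against 32 mm for fully squeezed. A later wrist picture showed the tab centres about 22 mm apart, which confirms it stayed slid.
- **Gate:** I then squeezed the gate tabs with 45 N and swung them along the arc about the hinge, past the detent. The opening stayed at 30.2–30.8 mm, slightly under the 32 mm the tabs should measure. I took that as the tabs being fully squeezed.
- **Last checks:** The gate angle from the tool's turn agreed with the one from its position relative to the estimated hinge. The arm's joint speeds were near zero, and the wrist force was about 13 N, mostly along the gate. The final pictures showed the jars, tin, mug, shaker and bottle standing where they were.

No check failed.

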